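Set out the topping pots in serving order

TASK

The four lidded topping pots have come from the kitchen in the steel wire carrier, lined up in serving order. Working along the row from the left end, move them one at a time into the dark wooden caddy, each straight to its own compartment, so that they stand there in the same order from left to right as they came. Set every pot down gently and upright on the pad in its compartment.

Things in the scene. Friction and masses are not known exactly. Their poses are not given: they have to be found in the camera images.
- pot_tall: Tall slim round pot, white stoneware, flat light-wood lid fixed on: 50 mm diameter, 105 mm high over all, about 0.3 kg. Origin: centre of its underside, z up. All four pots are alike in material and start upright, one in each carrier cell in any order, up to 5 mm off the cell's centre.
- pot_hex: Hexagonal pot, white stoneware, flat light-wood lid fixed on: 54 mm across flats, 62 mm across corners, 95 mm high, about 0.3 kg. Origin: centre of its underside, z up; two of its flats face its own -x and +x. It starts within 0.1 rad of the carrier's axes.
- pot_square: Square pot, white stoneware, flat light-wood lid fixed on: 52 x 52 mm, 85 mm high, about 0.3 kg. Origin: centre of its underside, z up; its sides face its own x and y. It starts within 0.1 rad of the carrier's axes.
- pot_squat: Squat wide round pot, white stoneware, flat light-wood lid fixed on: 62 mm diameter, 75 mm high, about 0.3 kg. Origin: centre of its underside, z up.
- carrier_left (a point): Centre of the floor of the leftmost cell (robot's left) of the fixed steel wire carrier, 96 x 370 mm, where the pots start; its y axis runs along the row to the robot's left, x away from the robot, z up. Four 85 mm square cells lie at y = 0, -90, -180, -270 mm from here, floor 8 mm above the table; rail and dividing wires reach 28 mm, the end bails 63 mm above the table.
- carrier_right (a point): Centre of the floor of the rightmost cell of the steel wire carrier, 270 mm from carrier_left; same axes.
- pad_1: Cork pad, 80 x 80 x 2 mm, fixed in the leftmost (robot's left) compartment of the dark wooden caddy: the place of the pot that came leftmost. Origin: centre of its underside, 8 mm above the table; its y axis runs along the row to the robot's left, x away from the robot, z up. Caddy: fixed, 96 x 378 mm; compartments 84 mm square, walls 6 mm thick and 26 mm high above the table, end boards 62 mm.
- pad_2: The same pad in the second compartment from the left, 90 mm from pad_1. The caddy and the carrier lie one beyond the other as seen from the robot, either of them the nearer, their rows 150 mm or more apart and each turned up to 0.12 rad.
- pad_3: The same pad in the third compartment from the left, 180 mm from pad_1.
- pad_4: The same pad in the rightmost compartment, 270 mm from pad_1. A tea-light glass stands off the carrier's right end and a steel mug off the caddy's left end, both lower than 70 mm.

How it is judged:
On the way, in this order (a step that is already met when the one before it is completed fails the run):
1. the leftmost cell of the carrier is empty, a pot stands on pad 1 and the others stand in their cells (distance between any of pot_tall, pot_hex, pot_square, pot_squat and pad_1 below 0.025 m and distance between each of pot_tall, pot_hex, pot_square, pot_squat and carrier_left above 0.05 m and distance between any of pot_tall, pot_hex, pot_square, pot_squat and carrier_right below 0.025 m and height (world z) of each of pot_tall, pot_hex, pot_square, pot_squat below 0.02 m), for 0.15 s.
2. the two left cells are empty, pots stand on pads 1 and 2, with the others in their cells (distance between any of pot_tall, pot_hex, pot_square, pot_squat and pad_1 below 0.025 m and distance between any of pot_tall, pot_hex, pot_square, pot_squat and pad_2 below 0.025 m and distance between each of pot_tall, pot_hex, pot_square, pot_squat and carrier_left above 0.12 m and distance between any of pot_tall, pot_hex, pot_square, pot_squat and carrier_right below 0.025 m and height (world z) of each of pot_tall, pot_hex, pot_square, pot_squat below 0.02 m), for 0.15 s.
3. pots stand on pads 1, 2 and 3 and only the pot in the rightmost cell remains (all of step 2 and distance between any of pot_tall, pot_hex, pot_square, pot_squat and pad_3 below 0.025 m), for 0.15 s.
At the end, for the whole second after the job is handed in: A pot stands on each of the four pads, its underside down on the pad within 4 mm and within 25 mm of the pad's centre (anywhere in the compartment), upright within 0.1 rad and at rest; by the steps before, in the order in which they came (distance between any of pot_tall, pot_hex, pot_square, pot_squat and pad_1 below 0.025 m and distance between any of pot_tall, pot_hex, pot_square, pot_squat and pad_2 below 0.025 m and distance between any of pot_tall, pot_hex, pot_square, pot_squat and pad_3 below 0.025 m and distance between any of pot_tall, pot_hex, pot_square, pot_squat and pad_4 below 0.025 m and height (world z) of each of pot_tall, pot_hex, pot_square, pot_squat below 0.014 m and angle between each of pot_tall, pot_hex, pot_square, pot_squat's own z axis and vertical below 0.1 rad and linear speed of each of pot_tall, pot_hex, pot_square, pot_squat below 0.02 m/s and angular speed of each of pot_tall, pot_hex, pot_square, pot_squat below 0.2 rad/s); the robot touches nothing.
It fails at once if a pot is tipped over (angle between any of pot_tall, pot_hex, pot_square, pot_squat's own z axis and vertical above 0.5 rad).
It fails at once if a pot is dropped or slammed down (faster than 0.5 m/s in the last 20 mm) ((height (world z) of pot_tall below 0.03 m and linear speed of pot_tall above 0.5 m/s) or (height (world z) of pot_hex below 0.03 m and linear speed of pot_hex above 0.5 m/s) or (height (world z) of pot_square below 0.03 m and linear speed of pot_square above 0.5 m/s) or (height (world z) of pot_squat below 0.03 m and linear speed of pot_squat above 0.5 m/s)).
It also fails if it takes over 104 s, if anything falls off the work surface, if the arm or the gripper's body presses on something with over 40 N, if the wrist force passes 120 N, or if a joint passes its speed limit or range.

ROBOT

A 6-joint arm with a two-finger parallel gripper is mounted at the origin on the work surface. World frame = base frame: x ahead of the robot, y to its left, z up, the work surface at z = 0. Lengths are in m, angles in rad, forces in N, time in s.
With the tool pointing down it reaches from about 0.25 to 0.775 m from the base axis. Payload 4 kg.
Tool frame: the origin (TCP) lies where the fingers leave the gripper's body, on its centre line; the fingertips stand 73 mm ahead of it and the grasp point (between the pads) lies 54 mm ahead of it; z points along the fingers, y is the direction in which the jaws open and shut (so a half turn about z gives the same grasp; the last joint's range is limited). The gripper opens to 85 mm and grips with 20 to 120 N. Pads are 22 mm wide; open, the fingers measure 114 mm over their backs; the gripper's body (76 mm by 85 mm) begins 54 mm behind the grasp point. The pads swing forward as they close: fully open they stand 13 mm farther back than shut.
Start: joints at [-1.312, 0.087, 1.371, -0, 1.684, -0.103], TCP at [0.195, -0.514, 0.304] pointing down, gripper open.
Joint ranges: [-3.1, 3.1], [-0.76, 2.03], [0.27, 2.55], [-1.08, 4.22], [0.17, 2.65], [-2.57, 2.57]. Speed limits (rad/s): [2.79, 2.79, 3.14, 3.14, 3.14, 3.14].

INTERFACE

Orientations are given as a unit quaternion [x, y, z, w].
In Python, from rig import robot gives the robot as it stands.
- The arm moves only by the tool move_arm, never from a script. Its argument "moves" is a list of rows, each a list of 3 entries, a list of its own where there are three numbers: the finger opening in mm, from 0 to 85.4, then the shift along the world's x, y, z in units of 25 mm (1.0 is 25 mm), then the turn, a rotation vector about the world's x, y, z in units of 5 degrees (1.0 is 5 degrees). In form: [[hand, [tx, ty, tz], [rx, ry, rz]], ...]. A call has 1 to 10 rows; each row is the pose to reach, as a shift and turn from the pose commanded when the call began; what a row does not reach only later rows make up. A row lasts 1/12 s, in which the tool goes at most 41.7 mm and 7.16 degrees, less where a joint would pass 70% of its speed; a pose out of reach is approached as far as the arm can. A call with a gripper value outside its range is refused whole. The fingers move at their own pace and stop on an object; "squeeze" is the grip in N (left out, the last holds). Time passes only in rows, so rows that repeat a pose let the fingers close. It gives the time, the measured TCP pose, the force and the opening at its end, in the units of the state.
- robot.get_obs(): the state, without advancing time (a new reading comes with each control period).
- robot.get_image(name): name is "scene" or "top" or "wrist"; returns a dict with "image" (480x640x3 uint8, red, green, blue), "depth" (480x640 float32, m along the optical axis (not along the pixel's ray), 0 where there is no reading), "fx", "fy", "cx", "cy" (pixels), "D" ([k1, k2, p1, p2, k3] as OpenCV has them; the pictures are not rectified), "eye" and "orientation" of the camera in the world. Camera axes: x right, y down, z forward; pixel columns grow to the right and rows downward; lengths in m; the calibration is good to about 2 mm. A picture is of the moment at which its call begins.
- robot.close_job(): hands the job in, once; it reports no verdict.
The state is a dict: "t": time; "joints": joint angles; "joint_vel": joint speeds; "joint_torque": joint torques, N m; "position": TCP position; "tool_rot": TCP orientation; "force": force on the tool from outside, world axes, zero at the start; "ft_torque": the same for the moment, N m; "width": finger opening in m.
Only numpy, scipy, OpenCV 4.12 (cv2) and the standard library are available. Lean on these libraries where they do the work, as an engineer would, in place of code of your own. Each camera call takes 0.05 s, during which the arm holds its last target. There are 200 camera calls.

## Working session

There is one attempt and no reset: what is moved stays moved. The work goes in short steps, Python scripts to look and compute and a tool call to move; the robot and the scene stay as the last step left them, time stands still between calls to the robot, and variables do not carry over. Pictures are saved under pics/ and viewed, about 12 in all and at most 16, crops included, and the job is handed in when it is done.

Besides the shell and the picture viewer there is one more tool, called after ">>>" as name([rows], argument=value, ...), one row to a line, values as JSON. move_arm: Moves the arm, as the interface text tells. Its arguments: {"type":"object","properties":{"moves":{"type":"array"},"squeeze":{"type":"number"}},"required":["moves"]}

```bash
ls; mkdir -p pics; python3 - <<'E'
from rig import robot
import cv2,numpy as np
print(robot.get_obs())
for n in("top","scene"):
    d=robot.get_image(n); cv2.imwrite(f"pics/{n}0.png",d["image"][:,:,::-1]); np.savez(f"pics/{n}0.npz",**d)
    print(n,d["fx"],d["cx"],d["cy"],d["D"],d["eye"],d["orientation"],(d["depth"]>0).mean())
E
```

```text
pics
{'t': 0.0, 'joints': array([-1.31208007e+00,  8.79570433e-02,  1.37232419e+00,  2.17508963e-05,
        1.68359451e+00, -1.03107988e-01]), 'joint_vel': array([-0.00237542, -0.00047413, -0.00083561, -0.00154964, -0.00053923,
        0.00225945]), 'joint_torque': array([-4.87251655e-04, -3.51864839e+01, -3.13268960e+01, -5.50426171e-05,
        1.08505299e-02,  1.13262419e-05]), 'position': array([ 0.19459509, -0.51404587,  0.30270235]), 'tool_rot': array([ 9.83679128e-01,  1.79927959e-01, -7.79523378e-05, -1.13893199e-03]), 'force': array([-0.52673562,  0.05165013,  0.7159775 ]), 'ft_torque': array([0.01654571, 0.01503768, 0.01522005]), 'width': 0.08575018716316869}
top 570.814467787398 322.69521177224084 241.16297984802614 [0.01938436 0.         0.         0.         0.        ] [ 0.38864142 -0.0198889   0.85049968] [ 0.70676522 -0.70074566  0.06498147 -0.07222089] 0.9959895833333333
scene 459.3822804379519 323.6172377195986 240.99800003433987 [-0.10716628  0.          0.          0.          0.        ] [ 0.91908984 -0.2636235   0.54333633] [ 0.83140041  0.40932533 -0.17480335 -0.3326709 ] 0.9961263020833333
```

View pics/top0.png

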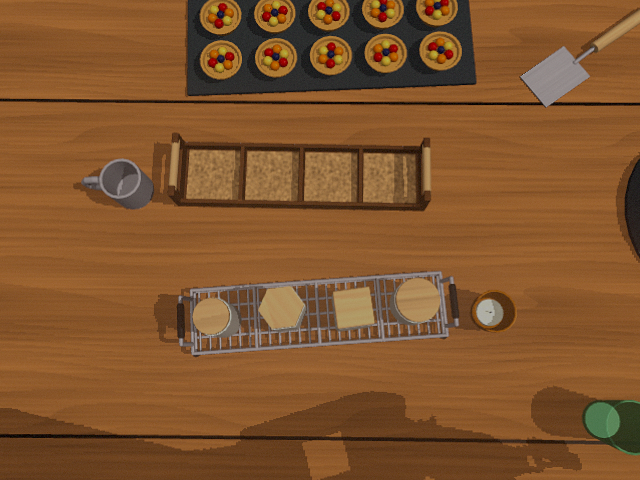

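View pics/scene0.png

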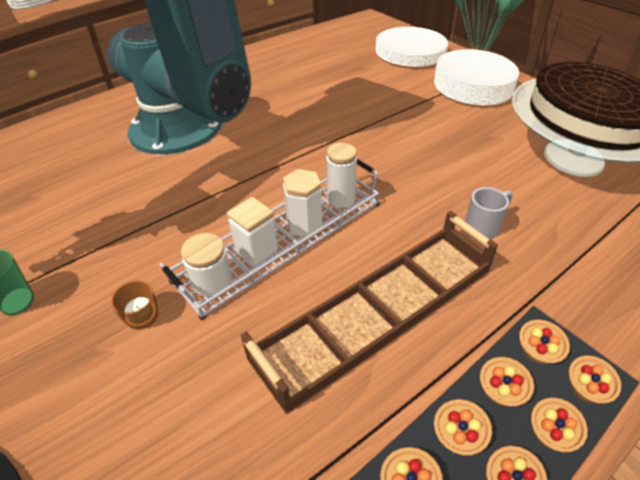

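The top view shows the row left to right: tall (212,316), hex (282,307), square (353,307), squat (417,300). The caddy lies beyond it, with pads from (213,175) to (390,178). Mug at (125,185), tea-light at (493,311). Next I'll measure lids and pads.

```bash
cat > h.py <<'E'
import numpy as np,cv2
from scipy.spatial.transform import Rotation as R
def cast(d,px,z):
    K=np.array([[d["fx"],0,d["cx"]],[0,d["fy"],d["cy"]],[0,0,1]],float)
    u=cv2.undistortPoints(np.float64(px).reshape(-1,1,2),K,np.float64(d["D"])).reshape(-1,2)
    r=R.from_quat(d["orientation"]).apply(np.c_[u,np.ones(len(u))])
    e=np.array(d["eye"]); return e+r*((z-e[2])/r[:,2])[:,None], r
def world(d):
    h,w=d["depth"].shape; v,u=np.mgrid[:h,:w]
    _,r=cast(d,np.c_[u.ravel(),v.ravel()],0.)
    return (np.array(d["eye"])+r*d["depth"].reshape(-1,1)).reshape(h,w,3)
def blobs(m,amin):
    m=cv2.morphologyEx(m.astype(np.uint8)*255,cv2.MORPH_OPEN,np.ones((3,3)))
    c,_=cv2.findContours(m,cv2.RETR_EXTERNAL,cv2.CHAIN_APPROX_NONE)
    return [x for x in c if cv2.contourArea(x)>amin]
def rect(d,c,z):
    p=cast(d,c.reshape(-1,2),z)[0][:,:2]
    (cx,cy),s,a=cv2.minAreaRect((p*1000).astype(np.float32))
    a=(a+45)%90-45
    return cx/1000,cy/1000,np.round(s,1),a,p
E
python3 - <<'E'
from h import *
d=dict(np.load("pics/top0.npz")); W=world(d); z=W[...,2]
hsv=cv2.cvtColor(d["image"],cv2.COLOR_RGB2HSV)
x,y=W[...,0],W[...,1]
print("table z",np.median(z[380:430,100:300]))
lids=(z>.072)&(hsv[...,1]>60)&(hsv[...,2]>120)&(x<.39)
pts={}
for c in blobs(lids,400):
    m=np.zeros(z.shape,np.uint8); cv2.drawContours(m,[c],-1,255,-1)
    zz=np.median(z[m>0]); cx,cy,s,a,p=rect(d,c,zz)
    (ex,ey),er=cv2.minEnclosingCircle((p*1000).astype(np.float32))
    print("lid",zz.round(4),round(cx,4),round(cy,4),s,round(a,1),"circ",round(ex),round(ey),round(er*2,1), cv2.boundingRect(c))
print(hsv[175,213],hsv[60:62,330],hsv[260,300])
pad=(z<.02)&(hsv[...,2]>110)&(np.arange(480)[:,None]>140)&(np.arange(480)[:,None]<210)&(np.arange(640)[None]>178)&(np.arange(640)[None]<425)
cs=[]
for c in blobs(pad,400):
    cx,cy,s,a,_=rect(d,c,.010); print("pad",round(cx,4),round(cy,4),s,round(a,1),cv2.boundingRect(c))
# caddy top rim z=.026: dark contours with height
rim=(z>.018)&(z<.075)&(x>.4)&(x<.6)&(y<.22)&(y>-.25)
for c in blobs(rim,100):
    cx,cy,s,a,_=rect(d,c,.026);print("rim",round(cx,4),round(cy,4),s,round(a,1),cv2.boundingRect(c))
car=(z>.015)&(x<.39)&(x>.2)&(y<.2)&(y>-.2)
for c in blobs(car,100):
    cx,cy,s,a,_=rect(d,c,.028);print("car",round(cx,4),round(cy,4),s,round(a,1),cv2.boundingRect(c))
E
```

```text
table z 0.00010264039897434074
[ 16 140 158] [[  0 255 155]
 [  0 255 158]] [ 14 166 140]
pad 0.6545 -0.1106 [78.2 79.2] 0.3 (363, 153, 53, 50)
pad 0.6556 -0.0207 [79.7 78.6] -0.1 (304, 152, 53, 50)
pad 0.6566 0.0696 [78.5 79.8] 0.4 (245, 151, 53, 50)
pad 0.6578 0.1595 [79.  78.9] -0.5 (186, 150, 54, 50)
rim 0.4293 0.1173 [19.3 45.9] -19.4 (221, 307, 20, 31)
rim 0.45 -0.1191 [51.4 17.8] 30.7 (390, 293, 22, 32)
rim 0.4571 -0.236 [23.6 57.3] -17.8 (470, 290, 23, 38)
rim 0.4585 0.1698 [ 52.6 114.1] -43.0 (177, 286, 61, 58)
rim 0.4637 0.0904 [46.1 39.2] 0.5 (239, 284, 28, 33)
rim 0.4477 -0.0177 [ 94.8 165.1] 4.6 (268, 277, 120, 69)
rim 0.4946 -0.1303 [24.2 90.4] 8.7 (373, 272, 63, 21)
rim 0.441 -0.17 [ 67.6 127.9] -36.3 (389, 271, 70, 70)
```

Pads fit: 79–80 mm square, 90 mm apart. Now the lids, with the right x-range.

```bash
python3 - <<'E'
from h import *
d=dict(np.load("pics/top0.npz")); W=world(d); z=W[...,2]
hsv=cv2.cvtColor(d["image"],cv2.COLOR_RGB2HSV)
x,y=W[...,0],W[...,1]
lids=(z>.076)&(hsv[...,1]>60)&(hsv[...,2]>110)&(x<.53)&(x>.38)&(abs(y)<.22)
for c in blobs(lids,300):
    m=np.zeros(z.shape,np.uint8); cv2.drawContours(m,[c],-1,255,-1)
    zz=np.median(z[m>0]); cx,cy,s,a,p=rect(d,c,zz)
    (ex,ey),er=cv2.minEnclosingCircle((p*1000).astype(np.float32))
    ap=cv2.approxPolyDP((p*1000).astype(np.float32).reshape(-1,1,2),6,True).reshape(-1,2)
    M=cv2.moments((p*1e4).astype(np.float32).reshape(-1,1,2))
    print("lid",zz.round(4),"mom",round(M["m10"]/M["m00"]/1e4,4),round(M["m01"]/M["m00"]/1e4,4),"rect",round(cx,4),round(cy,4),s,round(a,1),"circ",round(ex),round(ey),round(er*2,1), len(ap)); 
    if len(ap)<8: print(ap.round().tolist())
# carrier rails at z=.028: bright grey, low sat
g=(hsv[...,1]<70)&(hsv[...,2]>90)&(z>.018)&(z<.036)&(x<.53)&(x>.38)&(abs(y)<.22)
p=W[g][:,:2]; print("carrier",cv2.minAreaRect((p*1000).astype(np.float32)),g.sum())
for lo,hi,n in((.38,.41,'bail'),):
  b=(z>.05)&(z<.07)&(x<.53)&(x>.38)&(hsv[...,2]<60)
  for c in blobs(b,60):
    cx,cy,s,a,_=rect(d,c,.06); print(n,round(cx,4),round(cy,4),s,round(a,1))
E
```

```text
lid 0.1128 mom 0.4351 0.1315 rect 0.4352 0.1318 [46.4 47. ] 11.7 circ 435 131 48.1 7
[[456.0, 142.0], [436.0, 156.0], [419.0, 149.0], [412.0, 135.0], [417.0, 116.0], [448.0, 111.0], [458.0, 124.0]]
lid 0.0925 mom 0.4489 -0.0522 rect 0.4489 -0.0522 [50.2 49.8] 8.4 circ 449 -52 67.3 4
[[476.0, -72.0], [469.0, -26.0], [422.0, -33.0], [429.0, -79.0]]
lid 0.1028 mom 0.4475 0.0425 rect 0.4476 0.0421 [52.4 58.3] 7.6 circ 448 42 59.9 6
[[474.0, 30.0], [469.0, 62.0], [441.0, 71.0], [421.0, 54.0], [425.0, 23.0], [453.0, 13.0]]
lid 0.0824 mom 0.4612 -0.1392 rect 0.4612 -0.1392 [57.6 57.8] 0.5 circ 461 -139 59.7 8
carrier ((446.94189453125, -4.1007537841796875), (94.93519592285156, 366.7047119140625), 4.618955612182617) 2720
bail 0.4323 0.1835 [44.1  9.6] 3.4
```

>>> move_arm([
  [85,[4.8,12.9,-1.5],[0,0,7.4]],
  [85,[4.8,12.9,-1.5],[0,0,7.4]],
  [85,[4.8,12.9,-1.5],[0,0,7.4]],
  [85,[4.8,12.9,-1.5],[0,0,7.4]],
  [85,[4.8,12.9,-1.5],[0,0,7.4]],
  [85,[4.8,12.9,-1.5],[0,0,7.4]],
  [85,[4.8,12.9,-1.5],[0,0,7.4]],
  [85,[4.8,12.9,-1.5],[0,0,7.4]],
  [85,[4.8,12.9,-1.5],[0,0,7.4]],
  [85,[4.8,12.9,-1.5],[0,0,7.4]],
], squeeze=40)

```text
t: 0.93
position: [0.315, -0.1889, 0.2657]
tool_rot: [0.874, 0.485, 0.0, -0.001]
force: [0.3, 0.3, 0.4]
width: 0.0851
```

>>> move_arm([
  [85,[4.8,12.9,-2.3],[0,0,7.4]],
  [85,[4.8,12.9,-2.3],[0,0,7.4]],
  [85,[4.8,12.9,-2.3],[0,0,7.4]],
  [85,[4.8,12.9,-2.3],[0,0,7.4]],
  [85,[4.8,12.9,-2.3],[0,0,7.4]],
  [85,[4.8,12.9,-2.3],[0,0,7.4]],
  [85,[4.8,12.9,-2.3],[0,0,7.4]],
  [85,[4.8,12.9,-2.3],[0,0,7.4]],
  [85,[4.8,12.9,-2.3],[0,0,7.4]],
  [85,[4.8,12.9,-2.3],[0,0,7.4]],
])

```text
t: 1.77
position: [0.4353, 0.1326, 0.2075]
tool_rot: [0.676, 0.737, -0.001, -0.001]
force: [-0.2, -0.8, -0.6]
width: 0.0849
```

>>> move_arm([
  [85,[0,0,-0.8],[0,0,0]],
  [85,[0,0,-1.6],[0,0,0]],
  [85,[0,0,-2.3],[0,0,0]],
  [85,[0,0,-2.8],[0,0,0]],
  [85,[0,0,-2.9],[0,0,0]],
  [45,[0,0,-2.9],[0,0,0]],
  [45,[0,0,-2.9],[0,0,0]],
  [45,[0,0,-2.9],[0,0,0]],
  [45,[0,0,-2.9],[0,0,0]],
  [45,[0,0,-2.9],[0,0,0]],
])

```text
t: 2.6
position: [0.4354, 0.1304, 0.138]
tool_rot: [0.677, 0.736, 0.001, 0.001]
force: [-1.9, -0.1, 5.9]
width: 0.049
```

>>> move_arm([
  [40,[0,0,0],[0,0,0]],
  [40,[0,0,0],[0,0,0]],
  [40,[0,0,0],[0,0,0]],
  [40,[0,0,0],[0,0,0]],
])

```text
t: 2.93
position: [0.4354, 0.1305, 0.138]
tool_rot: [0.677, 0.736, 0.001, 0.001]
force: [-2.9, -0.9, 6.1]
width: 0.0496
```

>>> move_arm([
  [40,[0,0,0.2],[0,0,0]],
  [40,[0,0,0.6],[0,0,0]],
  [40,[0,0,1.2],[0,0,0]],
  [40,[0,0,1.9],[0,0,0]],
  [40,[0,0,2.6],[0,0,0]],
  [40,[0.3,0.04,3.0],[0,0,0]],
  [40,[0.8,0.1,3.0],[0,0,0]],
  [40,[1.6,0.2,3.0],[0,0,0]],
  [40,[2.6,0.33,3.0],[0,0,0]],
  [40,[3.6,0.45,3.0],[0,0,0]],
])

```text
t: 3.77
position: [0.5254, 0.1422, 0.2119]
tool_rot: [0.677, 0.736, 0.0, 0.0]
force: [-0.3, 0.3, -2.6]
width: 0.0492
```

>>> move_arm([
  [40,[1.0,0.12,0],[0,0,0]],
  [40,[2.0,0.25,0],[0,0,0]],
  [40,[3.0,0.38,0],[0,0,0]],
  [40,[4.0,0.5,0],[0,0,0]],
  [40,[4.7,0.6,0],[0,0,0]],
  [40,[5.1,0.65,0],[0,0,0]],
  [40,[5.3,0.67,0],[0,0,0]],
  [40,[5.3,0.67,0],[0,0,0]],
  [40,[5.3,0.67,0],[0,0,0]],
])

```text
t: 4.52
position: [0.6568, 0.1586, 0.2111]
tool_rot: [0.677, 0.736, -0.0, -0.0]
force: [-0.4, 0.2, -1.9]
width: 0.0491
```

>>> move_arm([
  [40,[0,0,-0.4],[0,0,0]],
  [40,[0,0,-1.0],[0,0,0]],
  [40,[0,0,-1.6],[0,0,0]],
  [40,[0,0,-2.1],[0,0,0]],
  [40,[0,0,-2.4],[0,0,0]],
  [40,[0,0,-2.6],[0,0,0]],
  [40,[0,0,-2.75],[0,0,0]],
  [40,[0,0,-2.85],[0,0,0]],
  [40,[0,0,-2.9],[0,0,0]],
  [40,[0,0,-2.9],[0,0,0]],
])

```text
t: 5.35
position: [0.6575, 0.1587, 0.1402]
tool_rot: [0.677, 0.736, 0.001, 0.001]
force: [-1.0, 0.6, -0.2]
width: 0.0494
```

>>> move_arm([
  [54,[0,0,-0.03],[0,0,0]],
  [60,[0,0,-0.03],[0,0,0]],
  [85,[0,0,-0.03],[0,0,0]],
  [85,[0,0,-0.03],[0,0,0]],
  [85,[0,0,-0.03],[0,0,0]],
  [85,[0,0,0.5],[0,0,0]],
  [85,[0,0,1.2],[0,0,0]],
  [85,[0,0,2.0],[0,0,0]],
  [85,[0,0,2.9],[0,0,0]],
  [85,[0,0,2.9],[0,0,0]],
])

```text
t: 6.18
position: [0.6594, 0.159, 0.2192]
tool_rot: [0.677, 0.736, 0.005, 0.004]
force: [0.8, 0.0, 0.8]
width: 0.0848
```

```bash
python3 - <<'E'
from rig import robot
import cv2
print(robot.get_obs()["position"],robot.get_obs()["t"])
d=robot.get_image("scene"); cv2.imwrite("pics/s1.png",d["image"][:,:,::-1])
E
```

```text
[0.65936844 0.158955   0.21919143] 6.1833
```

View pics/s1.png

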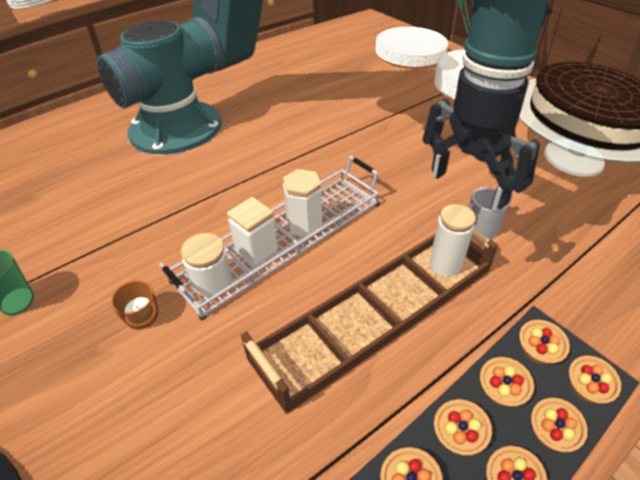

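Tall pot stands upright in compartment 1 (455,240). The others are undisturbed. On to the hex.

>>> move_arm([
  [85,[-0.8,-0.44,0],[0,0,0]],
  [85,[-2.0,-1.1,0],[0,0,0.2]],
  [85,[-3.2,-1.8,0],[0,0,0.4]],
  [85,[-4.4,-2.45,0],[0,0,0.6]],
  [85,[-5.6,-3.1,0],[0,0,0.6]],
  [85,[-6.8,-3.8,0],[0,0,0.6]],
  [85,[-7.8,-4.35,0],[0,0,0.6]],
  [85,[-8.4,-4.67,0],[0,0,0.6]],
  [85,[-8.4,-4.67,0],[0,0,0.6]],
  [85,[-8.4,-4.67,0],[0,0,0.6]],
])

```text
t: 7.07
position: [0.4467, 0.0417, 0.2113]
tool_rot: [0.658, 0.753, 0.0, 0.0]
force: [0.1, 1.0, 0.9]
width: 0.0853
```

>>> move_arm([
  [85,[0.03,0.02,-0.9],[0,0,0]],
  [85,[0.03,0.02,-1.8],[0,0,0]],
  [85,[0.03,0.02,-2.6],[0,0,0]],
  [85,[0.03,0.02,-3.1],[0,0,0]],
  [85,[0.03,0.02,-3.3],[0,0,0]],
  [50,[0.03,0.02,-3.3],[0,0,0]],
  [50,[0.03,0.02,-3.3],[0,0,0]],
  [45,[0.03,0.02,-3.3],[0,0,0]],
  [45,[0.03,0.02,-3.3],[0,0,0]],
  [45,[0.03,0.02,-3.3],[0,0,0]],
])

```text
t: 7.9
position: [0.4487, 0.0424, 0.13]
tool_rot: [0.658, 0.753, 0.001, 0.001]
force: [-0.2, 0.1, 0.7]
width: 0.0534
```

>>> move_arm([
  [45,[0,0,0],[0,0,0]],
  [45,[0,0,0],[0,0,0]],
  [45,[0,0,0],[0,0,0]],
  [45,[0,0,0],[0,0,0]],
])

```text
t: 8.23
position: [0.4487, 0.0424, 0.13]
tool_rot: [0.658, 0.753, 0.001, 0.001]
force: [0.2, 0.8, 4.0]
width: 0.0535
```

>>> move_arm([
  [45,[0,0,0.2],[0,0,0]],
  [45,[0,0,0.6],[0,0,0]],
  [45,[0,0,1.2],[0,0,0]],
  [45,[0,0,1.9],[0,0,0]],
  [45,[0,0,2.6],[0,0,0]],
  [45,[0.3,0.04,3.0],[0,0,0]],
  [45,[0.8,0.1,3.0],[0,0,0]],
  [45,[1.6,0.2,3.0],[0,0,0]],
  [45,[2.6,0.34,3.0],[0,0,0]],
  [45,[3.6,0.47,3.0],[0,0,0]],
])

```text
t: 9.07
position: [0.538, 0.0541, 0.2036]
tool_rot: [0.658, 0.753, -0.001, -0.001]
force: [-1.2, -0.3, -4.0]
width: 0.0536
```

>>> move_arm([
  [45,[1.0,0.13,0],[0,0,0]],
  [45,[2.0,0.26,0],[0,0,0]],
  [45,[3.0,0.4,0],[0,0,0]],
  [45,[3.8,0.5,0],[0,0,0]],
  [45,[4.4,0.58,0],[0,0,0]],
  [45,[4.7,0.62,0],[0,0,0]],
  [45,[4.7,0.62,0],[0,0,0]],
  [45,[4.7,0.62,0],[0,0,0]],
])

```text
t: 9.73
position: [0.6547, 0.0695, 0.2031]
tool_rot: [0.658, 0.753, -0.001, -0.001]
force: [0.0, 0.3, -2.4]
width: 0.0536
```

>>> move_arm([
  [45,[0,0,-0.4],[0,0,0]],
  [45,[0,0,-1.0],[0,0,0]],
  [45,[0,0,-1.6],[0,0,0]],
  [45,[0,0,-2.1],[0,0,0]],
  [45,[0,0,-2.4],[0,0,0]],
  [45,[0,0,-2.6],[0,0,0]],
  [45,[0,0,-2.75],[0,0,0]],
  [45,[0,0,-2.85],[0,0,0]],
  [45,[0,0,-2.9],[0,0,0]],
  [45,[0,0,-2.9],[0,0,0]],
])

```text
t: 10.57
position: [0.6558, 0.0696, 0.1323]
tool_rot: [0.658, 0.753, 0.0, 0.001]
force: [0.2, -0.8, -3.3]
width: 0.0536
```

>>> move_arm([
  [45,[0,0,-0.02],[0,0,0]],
  [45,[0,0,-0.04],[0,0,0]],
  [45,[0,0,-0.04],[0,0,0]],
])

```text
t: 10.82
position: [0.6559, 0.0696, 0.1321]
tool_rot: [0.658, 0.753, 0.001, 0.001]
force: [-2.3, 0.2, 2.9]
width: 0.0533
```

>>> move_arm([
  [58,[0,0,0],[0,0,0]],
  [64,[0,0,0],[0,0,0]],
  [85,[0,0,0],[0,0,0]],
  [85,[0,0,0],[0,0,0]],
  [85,[0,0,0],[0,0,0]],
  [85,[0,0,0.5],[0,0,0]],
  [85,[0,0,1.2],[0,0,0]],
  [85,[0,0,2.0],[0,0,0]],
  [85,[0,0,2.9],[0,0,0]],
  [85,[0,0,2.9],[0,0,0]],
])

```text
t: 11.65
position: [0.6577, 0.0697, 0.2104]
tool_rot: [0.658, 0.753, 0.004, 0.004]
force: [-0.6, 0.4, 0.0]
width: 0.085
```

>>> move_arm([
  [85,[-0.8,-0.47,0],[0,0,0]],
  [85,[-2.0,-1.2,0],[0,0,0.14]],
  [85,[-3.2,-1.9,0],[0,0,0.14]],
  [85,[-4.4,-2.6,0],[0,0,0.14]],
  [85,[-5.6,-3.3,0],[0,0,0.14]],
  [85,[-6.8,-4.0,0],[0,0,0.14]],
  [85,[-7.8,-4.6,0],[0,0,0.14]],
  [85,[-8.25,-4.87,0],[0,0,0.14]],
  [85,[-8.25,-4.87,0],[0,0,0.14]],
  [85,[-8.25,-4.87,0],[0,0,0.14]],
])

```text
t: 12.48
position: [0.4496, -0.0522, 0.2035]
tool_rot: [0.654, 0.757, 0.001, 0.001]
force: [0.5, 0.5, -0.2]
width: 0.0849
```

```bash
python3 - <<'E'
from rig import robot
import cv2
d=robot.get_image("scene"); cv2.imwrite("pics/s2.png",d["image"][:,:,::-1])
E
```

```text
(no output)
```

View pics/s2.png

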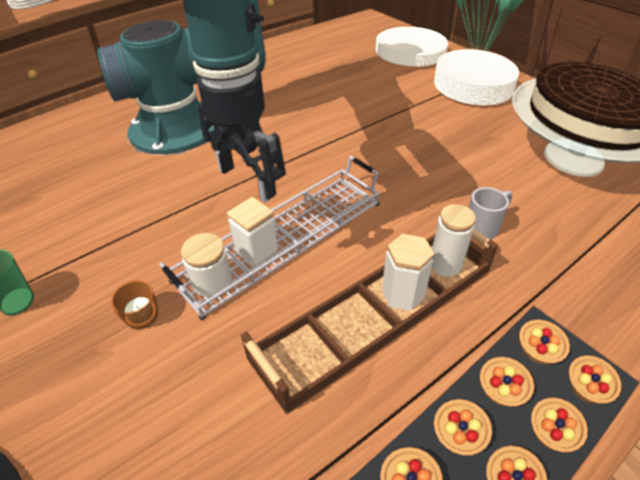

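Hex stands upright in compartment 2 (408,270). Square and squat are still in their cells. Now the square.

>>> move_arm([
  [85,[-0.02,0,-0.9],[0,0,0]],
  [85,[-0.02,0,-1.8],[0,0,0]],
  [85,[-0.02,0,-2.6],[0,0,0]],
  [85,[-0.02,0,-3.2],[0,0,0]],
  [85,[-0.02,0,-3.4],[0,0,0]],
  [50,[-0.02,0,-3.4],[0,0,0]],
  [50,[-0.02,0,-3.4],[0,0,0]],
  [42,[-0.02,0,-3.4],[0,0,0]],
  [42,[-0.02,0,-3.4],[0,0,0]],
  [42,[-0.02,0,-3.4],[0,0,0]],
])

```text
t: 13.37
position: [0.4497, -0.0523, 0.1194]
tool_rot: [0.653, 0.757, 0.001, 0.001]
force: [1.3, 1.4, 3.3]
width: 0.0516
```

>>> move_arm([
  [42,[0,0,0],[0,0,0]],
  [42,[0,0,0],[0,0,0]],
  [42,[0,0,0],[0,0,0]],
  [42,[0,0,0],[0,0,0]],
])

```text
t: 13.7
position: [0.4497, -0.0523, 0.1194]
tool_rot: [0.653, 0.757, 0.001, 0.001]
force: [1.1, 1.1, 5.2]
width: 0.0515
```

>>> move_arm([
  [42,[0,0,0.2],[0,0,0]],
  [42,[0,0,0.6],[0,0,0]],
  [42,[0,0,1.2],[0,0,0]],
  [42,[0,0,1.9],[0,0,0]],
  [42,[0,0,2.6],[0,0,0]],
  [42,[0.3,0.05,3.0],[0,0,0]],
  [42,[0.8,0.12,3.0],[0,0,0]],
  [42,[1.6,0.24,3.0],[0,0,0]],
  [42,[2.6,0.4,3.0],[0,0,0]],
  [42,[3.6,0.55,3.0],[0,0,0]],
])

```text
t: 14.53
position: [0.5388, -0.0383, 0.1927]
tool_rot: [0.653, 0.757, -0.0, -0.001]
force: [0.2, -0.7, -1.8]
width: 0.0513
```

>>> move_arm([
  [42,[1.0,0.15,0],[0,0,0]],
  [42,[2.0,0.31,0],[0,0,0]],
  [42,[3.0,0.46,0],[0,0,0]],
  [42,[3.8,0.58,0],[0,0,0]],
  [42,[4.4,0.68,0],[0,0,0]],
  [42,[4.65,0.71,0],[0,0,0]],
  [42,[4.65,0.71,0],[0,0,0]],
  [42,[4.65,0.71,0],[0,0,0]],
])

```text
t: 15.2
position: [0.6541, -0.0207, 0.1921]
tool_rot: [0.653, 0.757, -0.001, -0.001]
force: [-0.0, -0.6, -3.4]
width: 0.0511
```

>>> move_arm([
  [42,[0,0,-0.4],[0,0,0]],
  [42,[0,0,-1.0],[0,0,0]],
  [42,[0,0,-1.6],[0,0,0]],
  [42,[0,0,-2.1],[0,0,0]],
  [42,[0,0,-2.4],[0,0,0]],
  [42,[0,0,-2.6],[0,0,0]],
  [42,[0,0,-2.75],[0,0,0]],
  [42,[0,0,-2.85],[0,0,0]],
  [42,[0,0,-2.92],[0,0,0]],
  [42,[0,0,-2.92],[0,0,0]],
])

```text
t: 16.03
position: [0.6553, -0.0207, 0.1214]
tool_rot: [0.653, 0.757, 0.0, 0.001]
force: [-1.9, 0.5, -0.3]
width: 0.0516
```

>>> move_arm([
  [56,[0,0,-0.02],[0,0,0]],
  [62,[0,0,-0.02],[0,0,0]],
  [85,[0,0,-0.02],[0,0,0]],
  [85,[0,0,-0.02],[0,0,0]],
  [85,[0,0,-0.02],[0,0,0]],
  [85,[0,0,0.5],[0,0,0]],
  [85,[0,0,1.2],[0,0,0]],
  [85,[0,0,2.0],[0,0,0]],
  [85,[0,0,2.9],[0,0,0]],
  [85,[0,0,2.9],[0,0,0]],
])

```text
t: 16.87
position: [0.6574, -0.0209, 0.1999]
tool_rot: [0.653, 0.757, 0.003, 0.005]
force: [0.7, -0.4, 1.1]
width: 0.0851
```

>>> move_arm([
  [85,[-0.8,-0.49,0],[0,0,0]],
  [85,[-2.0,-1.2,0],[0,0,-0.3]],
  [85,[-3.2,-1.95,0],[0,0,-0.7]],
  [85,[-4.4,-2.7,0],[0,0,-0.7]],
  [85,[-5.6,-3.4,0],[0,0,-0.7]],
  [85,[-6.8,-4.15,0],[0,0,-0.7]],
  [85,[-7.5,-4.6,0],[0,0,-0.7]],
  [85,[-7.75,-4.74,0],[0,0,-0.7]],
  [85,[-7.75,-4.74,0],[0,0,-0.7]],
  [85,[-7.75,-4.74,0],[0,0,-0.7]],
])

```text
t: 17.7
position: [0.4617, -0.1391, 0.1929]
tool_rot: [0.676, 0.737, 0.001, 0.001]
force: [-0.4, 0.3, 0.2]
width: 0.0848
```

```bash
python3 - <<'E'
from rig import robot
import cv2
d=robot.get_image("scene"); cv2.imwrite("pics/s3.png",d["image"][:,:,::-1])
E
```

```text
(no output)
```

View pics/s3.png

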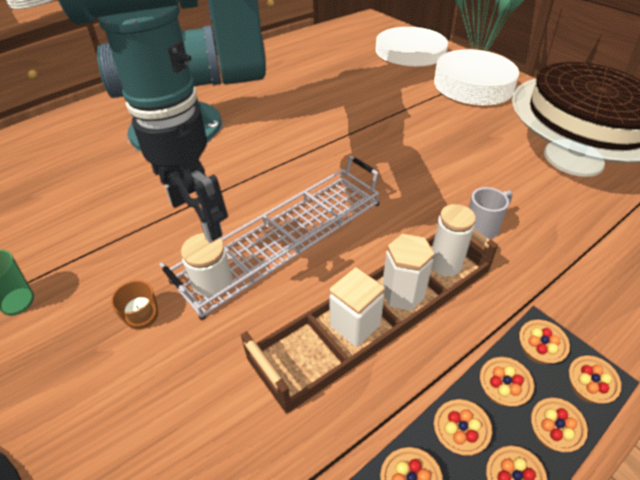

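Square stands in compartment 3 (357,307). Only the squat pot remains, and the gripper is above it.

>>> move_arm([
  [85,[0,0,-0.8],[0,0,0]],
  [85,[0,0,-1.6],[0,0,0]],
  [85,[0,0,-2.4],[0,0,0]],
  [85,[0,0,-3.0],[0,0,0]],
  [85,[0,0,-3.2],[0,0,0]],
  [60,[0,0,-3.2],[0,0,0]],
  [60,[0,0,-3.2],[0,0,0]],
  [52,[0,0,-3.2],[0,0,0]],
  [52,[0,0,-3.2],[0,0,0]],
  [52,[0,0,-3.2],[0,0,0]],
])

```text
t: 18.58
position: [0.462, -0.1393, 0.1135]
tool_rot: [0.676, 0.737, 0.001, 0.001]
force: [1.0, -0.2, -0.4]
width: 0.0607
```

>>> move_arm([
  [52,[0,0,0],[0,0,0]],
  [52,[0,0,0],[0,0,0]],
  [52,[0,0,0],[0,0,0]],
  [52,[0,0,0],[0,0,0]],
])

```text
t: 18.92
position: [0.462, -0.1393, 0.1134]
tool_rot: [0.676, 0.737, 0.001, 0.001]
force: [2.0, 1.1, 3.8]
width: 0.0608
```

>>> move_arm([
  [52,[0,0,0.2],[0,0,0]],
  [52,[0,0,0.6],[0,0,0]],
  [52,[0,0,1.2],[0,0,0]],
  [52,[0,0,1.9],[0,0,0]],
  [52,[0,0,2.6],[0,0,0]],
  [52,[0.3,0.05,3.0],[0,0,0]],
  [52,[0.8,0.12,3.0],[0,0,0]],
  [52,[1.6,0.24,3.0],[0,0,0]],
  [52,[2.6,0.39,3.0],[0,0,0]],
  [52,[3.6,0.54,3.0],[0,0,0]],
])

```text
t: 19.75
position: [0.5512, -0.1256, 0.1874]
tool_rot: [0.676, 0.737, -0.001, -0.001]
force: [-0.5, 0.4, -2.4]
width: 0.0613
```

>>> move_arm([
  [52,[1.0,0.15,0],[0,0,0]],
  [52,[2.0,0.3,0],[0,0,0]],
  [52,[2.9,0.43,0],[0,0,0]],
  [52,[3.6,0.54,0],[0,0,0]],
  [52,[4.0,0.6,0],[0,0,0]],
  [52,[4.1,0.61,0],[0,0,0]],
  [52,[4.1,0.61,0],[0,0,0]],
  [52,[4.1,0.61,0],[0,0,0]],
])

```text
t: 20.42
position: [0.6529, -0.1106, 0.187]
tool_rot: [0.676, 0.737, -0.001, -0.001]
force: [-0.6, -0.2, -2.4]
width: 0.0606
```

>>> move_arm([
  [52,[0,0,-0.4],[0,0,0]],
  [52,[0,0,-1.0],[0,0,0]],
  [52,[0,0,-1.6],[0,0,0]],
  [52,[0,0,-2.1],[0,0,0]],
  [52,[0,0,-2.4],[0,0,0]],
  [52,[0,0,-2.6],[0,0,0]],
  [52,[0,0,-2.75],[0,0,0]],
  [52,[0,0,-2.85],[0,0,0]],
  [52,[0,0,-2.92],[0,0,0]],
  [52,[0,0,-2.92],[0,0,0]],
])

```text
t: 21.25
position: [0.6541, -0.1105, 0.1155]
tool_rot: [0.676, 0.737, 0.0, 0.001]
force: [-1.4, 0.2, -1.0]
width: 0.0609
```

Release, rise, and move back clear for a top-view check.

>>> move_arm([
  [66,[0,0,-0.02],[0,0,0]],
  [72,[0,0,-0.02],[0,0,0]],
  [85,[0,0,-0.02],[0,0,0]],
  [85,[0,0,-0.02],[0,0,0]],
  [85,[0,0,-0.02],[0,0,0]],
  [85,[0,0,0.5],[0,0,0]],
  [85,[0,0,1.3],[0,0,0]],
  [85,[0,0,2.4],[0,0,0]],
  [85,[0,0,3.6],[0,0,0]],
  [85,[0,0,3.6],[0,0,0]],
])

```text
t: 22.08
position: [0.6565, -0.1111, 0.2142]
tool_rot: [0.676, 0.737, 0.004, 0.007]
force: [0.2, -0.1, 1.6]
width: 0.0852
```

>>> move_arm([
  [85,[-1.0,-0.6,0],[0,0,0]],
  [85,[-2.2,-1.5,0],[0,0,0]],
  [85,[-3.4,-2.5,0],[0,0,0]],
  [85,[-4.6,-3.5,0],[0,0,0]],
  [85,[-5.8,-4.5,0],[0,0,0]],
  [85,[-7.0,-5.5,0],[0,0,0]],
  [85,[-8.2,-6.5,0],[0,0,0]],
  [85,[-9.0,-7.2,0],[0,0,0]],
  [85,[-9.0,-7.2,0],[0,0,0]],
  [85,[-9.0,-7.2,0],[0,0,0]],
])

```text
t: 22.92
position: [0.428, -0.2914, 0.2055]
tool_rot: [0.677, 0.736, 0.0, 0.001]
force: [0.3, -0.2, -0.5]
width: 0.0847
```

```bash
python3 - <<'E'
from rig import robot
from h import *
d=robot.get_image("top"); cv2.imwrite("pics/t4.png",d["image"][:,:,::-1])
W=world(d); z=W[...,2]; x,y=W[...,0],W[...,1]; hsv=cv2.cvtColor(d["image"],cv2.COLOR_RGB2HSV)
m0=(z>.076)&(z<.13)&(hsv[...,1]>60)&(hsv[...,2]>110)&(x>.58)&(x<.72)&(abs(y)<.2)
for c in blobs(m0,300):
    m=np.zeros(z.shape,np.uint8); cv2.drawContours(m,[c],-1,255,-1); m=cv2.erode(m,np.ones((5,5)))
    zz=z[m>0]; A=np.c_[W[m>0][:,:2],np.ones(len(zz))]; k=np.linalg.lstsq(A,zz,rcond=None)[0]
    q=rect(d,c,np.median(zz)); print(np.median(zz).round(4),np.round(q[:2],4),q[2],"tilt",np.hypot(*k[:2]).round(3))
E
```

```text
0.0846 [ 0.6543 -0.111 ] [57.3 57.6] tilt 1.598
0.0947 [ 0.6553 -0.0208] [50.8 49.8] tilt 1.381
0.1046 [0.657  0.0696] [53.8 56.7] tilt 1.86
0.1149 [0.6576 0.1601] [47.4 46.1] tilt 1.86
```

View pics/t4.png

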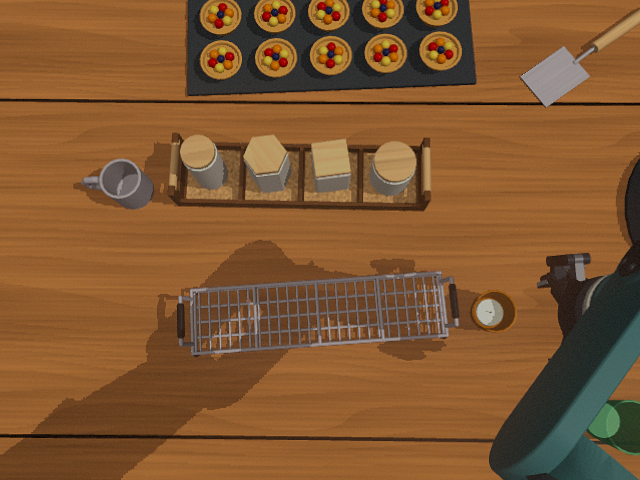

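The lids sit 84.6, 94.7, 104.6 and 114.9 mm high, as they should on the pads. Their centres are within 1 mm of the pad centres, so no pot leans: a 0.1 rad lean would shift a lid 7–10 mm. The tilt fit's slopes (above 1) are impossible for these lids, so I ignore that number. Handing in.

```bash
python3 -c "
from rig import robot
print(robot.get_obs()['t']); print(robot.close_job())"
```

```text
22.9667
the job is handed in; nothing more can be done
None
```

I moved the four pots from the carrier to pads 1–4 in the order they came: tall, hex, square, squat. Each was lowered slowly until the force or height reading showed it on the pad. I then drew the arm clear and handed in at 23.0 s of the 104 s allowed; no verdict is reported.

**Last checks:** The top view shows the carrier empty and a pot in each compartment. The lid centres are within 1 mm of the pad centres, and the lid heights are within 0.5 mm of what pots standing on the pads should give. The largest wrist force reported was about 6 N.

**Check that failed:** The plane fit for lid tilt gave impossible slopes (1.4–1.9), so I discarded it without rerunning it. That the pots are upright rests on the lid centres and heights, and on the pictures. I did not measure the pots' speed at rest.

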